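# Fit the fish mould plate on the griddle and run its wing nut down

### The arm

A 7-joint arm with a two-finger parallel gripper is mounted at the origin on the work surface. World frame = base frame: x ahead of the robot, y to its left, z up, the work surface at z = 0. Lengths are in m, angles in rad, forces in N, time in s.
With the tool pointing down it reaches from about 0.4 to 0.875 m from the base axis. Payload 6.5 kg.
Tool frame: the origin (TCP) lies at the very end of the fingers, on their centre line; the grasp point (between the pads) lies 19 mm behind it; x points along the fingers, z is the direction in which the jaws open and shut, and the axes are right-handed (so a half turn about x gives the same grasp; the last joint's range is limited). The gripper opens to 85 mm and grips with 20 to 120 N. Pads are 22 mm wide; open, the fingers measure 114 mm over their backs; the gripper's body (76 mm by 85 mm) begins 54 mm behind the grasp point. The pads swing forward as they close: fully open they stand 13 mm farther back than shut.
Start: joints at [-1.295, 0.536, -0.004, 1.538, 0.003, 1.067, -0.071], TCP at [0.218, 0.612, 0.231] pointing down, gripper open.
Joint ranges: [-2.7, 2.7], [-0.37, 2.16], [-1.27, 1.26], [0.24, 2.4], [-1.31, 4.45], [0.19, 1.91], [-2.76, 2.76]. Speed limits (rad/s): [2.39, 2.39, 3.14, 3.14, 3.14, 3.14, 3.14].

### API

Orientations are given as [roll, pitch, yaw] about the fixed x, y, z axes, in that order (R = Rz(yaw) Ry(pitch) Rx(roll)).
In Python, from plant import env, optics gives the robot as it stands.
- The arm moves only by the tool play_rows, never from a script. Its argument "increments" is a list of rows, each a list of 4 numbers: the shift along the tool's x, y, z as a fraction of full scale, then the turn about the tool's x as a fraction of full scale. A call has 1 to 12 rows; each row shifts and turns the commanded pose from where the row before left it, along the tool's axes as they then stand; what a row does not reach is not made up. Full scale, the value 1, is 200 mm for a shift and 0.08 rad for a turn. A row lasts 1/8 s, in which the tool goes at most 62.5 mm and 10.7 degrees, less where a joint would pass 70% of its speed; a pose out of reach is approached as far as the arm can. A call with a number of a shift or a turn outside -1 to 1 is refused whole. A call with a gripper value outside its range is refused whole. "grip" is the opening, from -1 (shut) to 1 (fully open), so that 0 is half open, set as the call begins (left out, the last holds). The fingers move at their own pace and stop on an object; the grip force is fixed at half the most. Time passes only in rows, so rows that do not move let the fingers close. It gives the time, the measured TCP pose, the force and the opening at its end, in the units of the state.
- env.state(): the state, without advancing time (a new reading comes with each control period).
- optics.capture(name): name is "side" or "top" or "wrist"; returns the picture (384x512x3 uint8, red, green, blue); there is no depth.
- optics.camera_info(name): a dict with "fovy" (degrees; the focal length in pixels is half the picture's height over the tangent of half this angle, whatever the lens; pixels are square), "cx", "cy" (the principal point, pixels), "camera_from_world" (4x4, takes a point from world to camera coordinates). Camera axes: x right, y down, z forward; pixel columns grow to the right and rows downward; lengths in m; the calibration is good to about 2 mm. A picture is of the moment at which its call begins: read the wrist's pose just before it. camera_info takes no time and is no camera call; for the wrist camera it gives the pose at the moment of the call.
- env.job_done(): hands the job in, once; it reports no verdict.
The state is a dict: "clock": time; "joint_pos": joint angles; "joint_vel": joint speeds; "joint_torque": joint torques, N m; "position": TCP position; "eef_rot": TCP orientation; "force": force on the tool from outside, world axes, zero at the start; "moment": the same for the moment, N m; "gripper_width": opening from 0.0 (shut) to 1.0 (fully open).
Only numpy, scipy, OpenCV 4.12 (cv2) and the standard library are available. Lean on these libraries where they do the work, as an engineer would, in place of code of your own. Each camera call takes 0.05 s, during which the arm holds its last target. There are 200 camera calls.

### The job

The near mould plate of the fish-cake griddle lies loose, a few centimetres short of home. Push it straight back with the fingertips until it is fully home against the back stop, with its forked ear round the stud; then turn the loose wing nut on that stud clockwise, stroke by stroke with a fingertip against its wings, until it is finger-tight on the ear. Do not pinch the wing nut or force it, do not lift or tip the plate, and leave the funnel, the bottle, the bowl and the brush where they are.

Things in the scene. Friction and masses are not known exactly. Their poses are not given: they have to be found in the camera images.
- griddle: Fixed bench griddle of sheet steel. Sizes in mm. Flat bed 120 above the table, x -165 to +285, 310 wide. Origin: at table height below the near mould plate's home centre; x points from the operator's (robot's) side to the back, y left, z up. Splash guards 45 high along both sides (inner faces y +144, -152). Guides 10 high, 2 off each side of the near plate.
- back_stop (a point): Foot of the back stop's face, mid-width, at bed height: griddle x +75, y 0. The stop is 14 high and its lip overhangs the bed by 8 at 10 above it. The near plate is home when its back edge meets this face. Beyond lies the mould's upper half, swung open face up, its plate fixed: leave it.
- mould_plate: Loose cast aluminium plate with two fish hollows, about 0.75 kg, flat on the bed on the robot's side of the stop. Origin: centre of its underside, axes as the griddle's. 150 along x, 160 along y, 16 thick; its last 10 at +x is a tongue 7 thick that runs under the lip. At home its origin is 120 above the griddle's. It starts 22 to 45 short of that in x.
- plate_front (a point): Middle of the mould plate's front edge, at half height (8 above the bed): a plain upright face 16 high and 160 wide that looks to the robot, to push on. The bed in front of it is free.
- ear (a point): Closed end of the slot in the forked ear on the plate's left side, on the ear's top: plate x -31, y +108, 6 above the bed. The ear is 6 thick, plate x -45 to -2, y +80 to +128; the slot is 18 wide and open to +x. At home the stud stands in the slot and the ear is under the nut.
- stud_foot (a point): Where the axis of the upright 12 mm stud meets the bed: griddle x -20, y +108. It is 36 from the inner face of the left splash guard, so there is no room for a finger between nut and guard.
- wing_nut (a joint): Turn of the steel wing nut on the stud, rad. 0: tight on the ear; it firms up there within a few degrees. Grows anticlockwise seen from above (unscrewing); starts at 6.5 to 12.8, so turn it clockwise to 0. Rises 1.75 mm a turn. At 0 and whole turns wing_a points along griddle +x. About 0.03 N m of friction; stays where it is left. If run down first, the ear cannot pass under it.
- nut_centre (a point): On the nut's axis at mid-height of its wings; 26 above the bed when tight, 27.5 to 29.5 at the start. The nut's underside is 19.5 below this point, its washer 29 wide, its hub 22 wide and ends 5 below this point.
- wing_a (a point): Outer end of one of the nut's two opposite upright wings, at mid-height, 31 from the axis. The wings are flat, 4 thick, rounded, 21 high (10.5 below to 10.5 above this point), 62 from end to end.
- batter_funnel: Bystander: steel batter funnel in a wire stand with a handle, 176 wide, 200 high, on the table right of the griddle. Origin: centre of its foot.
- oil_bottle: Bystander: clear plastic oil bottle, 56 wide, 170 high, on the table left of the griddle. Origin: centre of its foot.
- oil_bowl: Bystander: white bowl, 100 wide, 45 high, on the table left of the griddle. Origin: centre of its foot.
- oil_brush: Bystander: wooden oil brush, 190 long, lying along x on the bed between the right guide and the right splash guard.

How it is judged:
On the way, in this order (a step that is already met when the one before it is completed fails the run):
1. the mould plate is home against the back stop, its ear round the stud (x of mould_plate in the frame of griddle above -0.003 m and z of mould_plate in the frame of griddle below 0.124 m), for 0.2 s.
2. the wing nut is run down finger-tight on the ear (value of joint wing_nut below 0.4 rad), for 0.2 s.
At the end, for the whole second after the job is handed in: The mould plate lies flat and at rest on the bed, within 3 mm of fully home against the back stop, and the wing nut is within 0.4 rad (about 23 degrees) of its tight stop on the ear (all of step 1 and y of mould_plate in the frame of griddle between -0.005 and 0.005 m and value of joint wing_nut below 0.4 rad and linear speed of mould_plate below 0.02 m/s); the robot touches nothing.
It fails at once if the mould plate is lifted or tipped: raised by more than 10 mm or tilted by more than 0.12 rad (z of mould_plate in the frame of griddle above 0.13 m or angle between mould_plate's own z axis and vertical above 0.12 rad).
It fails at once if the wing nut is pinched or forced: the fingers press on it with more than 30 N (contact force between the fingers and wing_nut above 30 N).
It fails at once if the funnel, the bottle, the bowl or the brush is moved by more than 20 mm or tipped (distance of any of batter_funnel, oil_bottle, oil_bowl, oil_brush from where it was at the start of the episode above 0.02 m or angle between any of batter_funnel, oil_bottle, oil_bowl's own z axis and vertical above 0.3 rad).
It also fails if it takes over 54 s, if anything falls off the work surface, if the arm or the gripper's body presses on something with over 40 N, if the wrist force passes 120 N, or if a joint passes its speed limit or range.

## Working session

There is one attempt and no reset: what is moved stays moved. The work goes in short steps, Python scripts to look and compute and a tool call to move; the robot and the scene stay as the last step left them, time stands still between calls to the robot, and variables do not carry over. Pictures are saved under pics/ and viewed, about 8 in all and at most 12, crops included, and the job is handed in when it is done.

Besides the shell and the picture viewer there is one more tool, called after "Emit:" by a JSON object that holds its "fn" and its "kwargs", one argument or row to a line. play_rows: Moves the arm, as the interface text tells. Shift numbers are shares of 200 mm and turn numbers shares of 0.08 rad, none past 1 either way. Its arguments: {"type":"object","properties":{"increments":{"type":"array","items":{"type":"array","items":{"type":"number"}}},"grip":{"type":"number"}},"required":["increments"]}

```bash
mkdir -p pics; cat > h.py <<'E'
import numpy as np,cv2
from plant import env,optics
def snap(n,f):
    im=optics.capture(n); cv2.imwrite('pics/'+f,im[:,:,::-1]); return im
def K(n):
    c=optics.camera_info(n); f=192/np.tan(np.radians(c['fovy'])/2); return f,c['cx'],c['cy'],np.array(c['camera_from_world'])
def proj(n,P,cam=None):
    f,cx,cy,T=cam or K(n); p=np.atleast_2d(P)@T[:3,:3].T+T[:3,3]; return np.c_[cx+f*p[:,0]/p[:,2],cy+f*p[:,1]/p[:,2]]
def atz(n,uv,z,cam=None):
    f,cx,cy,T=cam or K(n); uv=np.atleast_2d(uv); d=np.c_[(uv[:,0]-cx)/f,(uv[:,1]-cy)/f,np.ones(len(uv))]@T[:3,:3]; o=-T[:3,:3].T@T[:3,3]
    return o+d*((z-o[2])/d[:,2])[:,None]
E
python3 - <<'E'
from h import *
print(env.state())
a=snap('top','t0.png');b=snap('side','s0.png');
for n in('top','side'):print(n,optics.camera_info(n))
E
```

```text
{'clock': 0.0, 'joint_pos': array([-1.29518845,  0.53718997, -0.00440644,  1.53889934,  0.00260518,
        1.06729279, -0.07119228]), 'joint_vel': array([-0.00096562, -0.00112183,  0.00015599, -0.00016676, -0.00210704,
       -0.00068146,  0.00027119]), 'joint_torque': array([ 4.42439687e-04, -5.83409607e+01,  1.04862660e+00, -2.59092450e+01,
        1.22875575e-02,  9.77595599e-03, -9.36098047e-06]), 'position': array([0.21769566, 0.611774  , 0.23038775]), 'eef_rot': array([-3.05652599,  1.56901238, -1.82748298]), 'force': array([0.66860846, 0.09921178, 0.20901769]), 'moment': array([0.05907273, 0.03332009, 0.01687562]), 'gripper_width': 1.0003764697281594}
top {'fovy': 53.08769385782906, 'cx': 257.6566609285904, 'cy': 193.09310653038924, 'camera_from_world': array([[ 1.72288259e-02, -9.99786691e-01,  1.13903283e-02,
         1.58586086e-04],
       [-9.95162683e-01, -1.82488957e-02, -9.65308866e-02,
         6.13973925e-01],
       [ 9.67181566e-02, -9.67211581e-03, -9.95264813e-01,
         1.13518437e+00],
       [ 0.00000000e+00,  0.00000000e+00,  0.00000000e+00,
         1.00000000e+00]])}
side {'fovy': 57.258620772131785, 'cx': 253.33040940381738, 'cy': 182.1155554939269, 'camera_from_world': array([[ 0.90651932, -0.4220909 , -0.00787344, -0.52997778],
       [-0.32830674, -0.69313027, -0.64170485,  0.30199665],
       [ 0.26540046,  0.58430275, -0.76691127,  0.84103326],
       [ 0.        ,  0.        ,  0.        ,  1.        ]])}
```

View pics/t0.png

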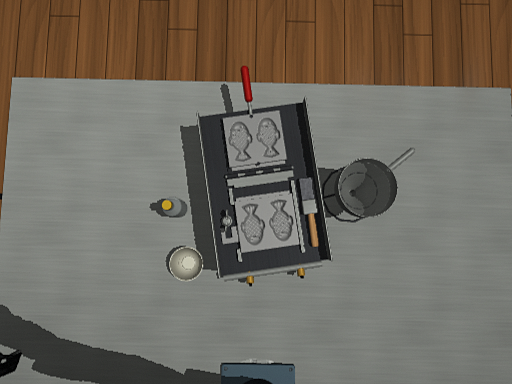

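View pics/s0.png

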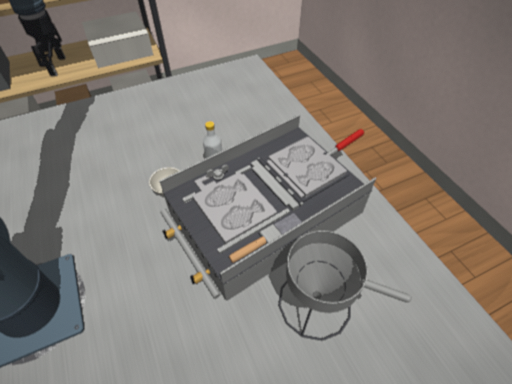

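The views show the griddle yawed slightly right of straight ahead, with the nut at about (227,221) in top and (218,173) in side. I'll zoom in on the near half.

```bash
python3 - <<'E'
from h import *
a=cv2.imread('pics/t0.png')[160:285,195:335]
cv2.imwrite('pics/t0c.png',cv2.resize(a,None,fx=4.5,fy=4.5,interpolation=cv2.INTER_CUBIC))
E
```

```text
(no output)
```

View pics/t0c.png

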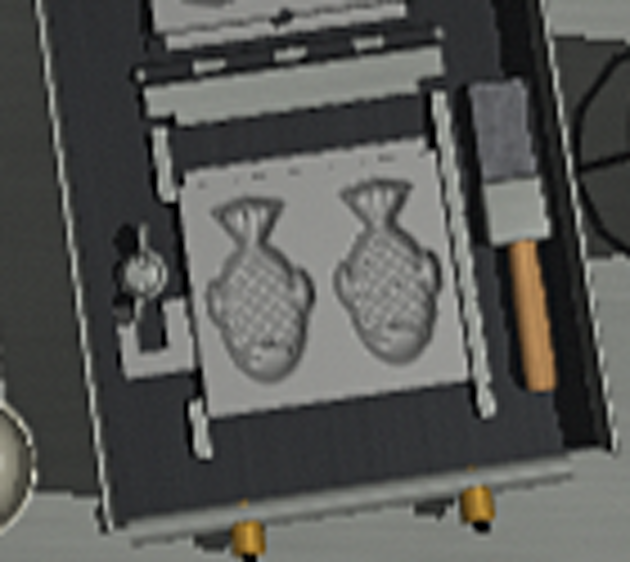

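The crop shows guard front corners at about (107,525) and (613,448), plate top front corners at (208,415) and (472,382), and the nut hub at (143,275) with a wing running roughly along +x to (143,225). Next I'll fit the poses.

```bash
python3 - <<'E'
from h import *
from scipy.optimize import least_squares
cam=K('top'); full=lambda c:np.array(c)/4.5+[195,160]-.4
pts=[((107,525),(-165,145,165)),((613,448),(-165,-153,165)),((143,275),(-20,108,143))]
pl=[((208,415),(-75,80,136)),((472,382),(-75,-80,136)),((180,170),(75,80,127)),((435,140),(75,-80,127)),((155,352),(-31,108,126))]
def f(p,raw=False):
    x,y,t,d=p;R=np.array([[np.cos(t),-np.sin(t),0],[np.sin(t),np.cos(t),0],[0,0,1]])
    r=[]
    for L,o in((pts,0),(pl,d)):
        for c,q in L:
            r.append(proj('top',R@((np.array(q)+[o*1000,0,0])/1000)+[x,y,0],cam)[0]-full(c))
    return np.ravel(r)
s=least_squares(f,[.55,0,-.1,-.03],loss='soft_l1'); print(s.x); print(f(s.x).reshape(-1,2).round(1))
E
```

```text
[ 0.56555713 -0.00752121  0.15403116 -0.03831105]
[[ 0.4 -0.1]
 [ 0.1  1.2]
 [-0.1 -1.2]
 [ 0.3  0.5]
 [-0.1 -0.3]
 [-0.5  0.6]
 [-0.1 -0.5]
 [-0.  -0.3]]
```

```bash
cat >> h.py <<'E'
from scipy.spatial.transform import Rotation as Rn
GX,GY,GT=0.5656,-0.0075,0.154
def Rg(): return Rn.from_euler('z',GT).as_matrix()
def g2w(p): return Rg()@np.array(p,float)+[GX,GY,0]
def w2g(p): return Rg().T@(np.array(p)-[GX,GY,0])
def Rt(): return Rn.from_euler('xyz',env.state()['eef_rot']).as_matrix()
def to(p): # tool-axis units from now to griddle point p
    return (Rt().T@(g2w(p)-env.state()['position'])/.2).round(3)
E
python3 - <<'E'
from h import *
R=Rt();print((Rg().T@R).round(3));print('tcp g',w2g(env.state()['position']).round(4))
for p in([-.146,0,.23],[-.146,0,.126]):print(to(p))
print(K('wrist')[3].round(3))
E
```

```text
[[-0.001 -0.88   0.476]
 [-0.001  0.476  0.88 ]
 [-1.    -0.    -0.001]]
tcp g [-0.2488  0.6654  0.2305]
[ 0.007 -2.035 -2.682]
[ 0.527 -2.034 -2.681]
[[ 0.335  0.942 -0.001 -0.649]
 [ 0.895 -0.318  0.312 -0.041]
 [ 0.293 -0.105 -0.95   0.381]
 [ 0.     0.     0.     1.   ]]
```

Emit:
{"fn": "play_rows", "kwargs": {
  "increments": [
    [0, -0.1, -0.15, -1],
    [0, -0.12, -0.2, -1],
    [0, -0.12, -0.2, -1],
    [0, -0.12, -0.2, -1],
    [0, -0.12, -0.2, -1],
    [0, -0.12, -0.2, -1],
    [0, -0.12, -0.2, -0.2]
  ],
  "grip": -1
}}

```text
clock: 0.98
position: [0.3548, 0.3297, 0.2312]
eef_rot: [2.202, 1.57, -2.355]
force: [0.9, 0.9, 0.7]
gripper_width: -0.001
```

```bash
python3 - <<'E'
from h import *
R=Rt();print((Rg().T@R).round(3));s=env.state();print(s['clock'],s['joint_pos'].round(2));print('tcp g',w2g(s['position']).round(4))
for p in([-.146,0,.18],[-.146,0,.126]):print(to(p))
E
```

```text
[[-0.    -1.    -0.002]
 [-0.    -0.002  1.   ]
 [-1.     0.    -0.   ]]
0.975 [-0.82  0.26 -0.02  1.96  0.01  0.92  0.88]
tcp g [-0.1566  0.3656  0.2312]
[ 0.256 -0.05  -1.828]
[ 0.526 -0.05  -1.828]
```

Emit:
{"fn": "play_rows", "kwargs": {
  "increments": [
    [0, 0, -0.2],
    [0, 0, -0.25],
    [0, 0, -0.25],
    [0, 0, -0.25],
    [0, 0, -0.25],
    [0, 0, -0.25],
    [0, 0, -0.25],
    [0.1, -0.05, -0.13],
    [0, 0, 0]
  ]
}}

```text
schema error: expected 4 numbers
```

Emit:
{"fn": "play_rows", "kwargs": {
  "increments": [
    [0, 0, -0.2, 0],
    [0, 0, -0.25, 0],
    [0, 0, -0.25, 0],
    [0, 0, -0.25, 0],
    [0, 0, -0.25, 0],
    [0, 0, -0.25, 0],
    [0, 0, -0.25, 0],
    [0.1, -0.05, -0.13, 0],
    [0, 0, 0, 0]
  ]
}}

```text
clock: 2.1
position: [0.4199, -0.0306, 0.2103]
eef_rot: [1.827, 1.568, -2.735]
force: [-0.0, 0.9, 0.3]
gripper_width: 0.001
```

```bash
python3 - <<'E'
from h import *
s=env.state();print(s['clock'],s['joint_pos'].round(2));print('tcp g',w2g(s['position']).round(4))
im=snap('wrist','w1.png');print(to([-.146,0,.126]),K('wrist'))
cv2.imwrite('pics/w1b.png',cv2.resize(im[:,:,::-1],None,fx=1.5,fy=1.5))
E
```

```text
2.1 [-0.28  0.17  0.28  2.14 -0.06  0.83  1.75]
tcp g [-0.1475 -0.0005  0.2103]
[ 0.424 -0.007 -0.005] (np.float64(271.80318102998615), 251.58463894214518, 189.00183933900297, array([[-1.52116839e-01,  9.88362223e-01,  7.63880264e-04,
         9.27488023e-02],
       [ 9.39683781e-01,  1.44385188e-01,  3.10076296e-01,
        -4.24143408e-01],
       [ 3.06357404e-01,  4.78856320e-02, -9.50711369e-01,
         2.34993401e-01],
       [ 0.00000000e+00,  0.00000000e+00,  0.00000000e+00,
         1.00000000e+00]]))
```

View pics/w1b.png

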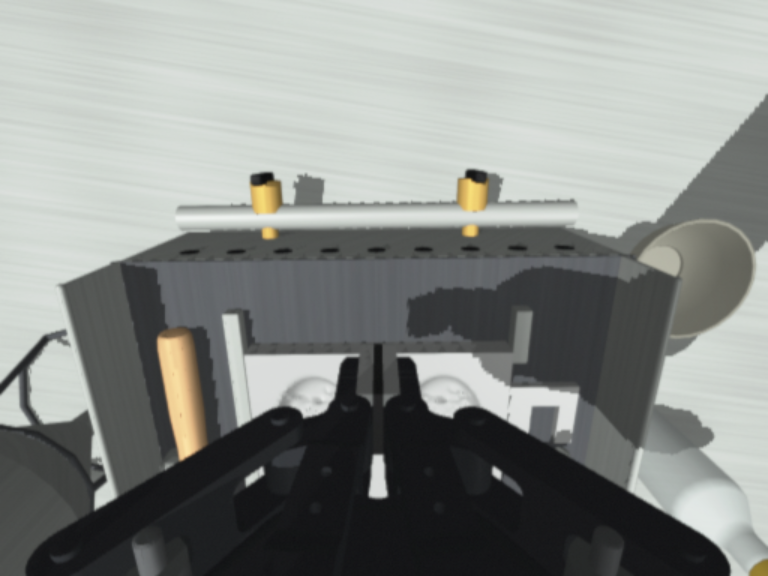

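The wrist view shows the bed front edge at row 260, plate front edge at row 350, and guide ends at (233,312) and (523,309).

```bash
python3 - <<'E'
from h import *
cam=K('wrist');T=cam[3];print('cam g',w2g(-T[:3,:3].T@T[:3,3]).round(3))
for n,uv,z in(('bedL',(620,257),.12),('bedR',(122,263),.12),('edge',(250,352),.136),('edgeR',(500,350),.136),('edgebot',(250,343),.12),('guideR',(233,312),.13),('guideL',(523,309),.13),('earfront',(545,387),.126),('slotend',(545,406),.126)):
    print(n,w2g(atz('wrist',np.array(uv)/1.5,z,cam)[0]).round(4))
E
```

```text
cam g [-0.228  0.001  0.355]
bedL [-0.1672  0.1448  0.12  ]
bedR [-0.164  -0.1513  0.12  ]
edge [-0.1132 -0.0753  0.136 ]
edgeR [-0.1143  0.0739  0.136 ]
edgebot [-0.1112 -0.0803  0.12  ]
guideR [-0.1365 -0.0849  0.13  ]
guideL [-0.1381  0.087   0.13  ]
earfront [-0.0826  0.1087  0.126 ]
slotend [-0.0683  0.1105  0.126 ]
```

Emit:
{"fn": "play_rows", "kwargs": {
  "increments": [
    [0.2, 0, 0, 0],
    [0.2, 0, 0, 0],
    [0.01, 0, 0, 0],
    [0, -0.06, 0, 0],
    [0, -0.05, 0, 0],
    [0, -0.03, 0, 0],
    [0, -0.03, 0, 0],
    [0, -0.03, 0, 0],
    [0, 0, 0, 0]
  ]
}}

```text
clock: 3.28
position: [0.4601, -0.0226, 0.1297]
eef_rot: [1.179, 1.57, 2.904]
force: [-2.4, -0.6, 2.3]
gripper_width: -0.004
```

```bash
sed -i 's/GT=0.5656,-0.0075,0.154/GT=0.5656,-0.0075,0.160/' h.py; python3 - <<'E'
from h import *
s=env.state();print(s['clock']);print('tcp g',w2g(s['position']).round(4),'F g',Rg().T@s['force'])
print((Rg().T@Rt()).round(3))
E
```

```text
3.275
tcp g [-0.1066  0.0019  0.1297] F g [-2.50240854 -0.16239182  2.29457614]
[[-0.    -1.     0.006]
 [ 0.     0.006  1.   ]
 [-1.     0.     0.   ]]
```

Emit:
{"fn": "play_rows", "kwargs": {
  "increments": [
    [0, -0.025, 0, 0],
    [0, -0.025, 0, 0],
    [0, -0.02, 0, 0],
    [0, -0.015, 0, 0],
    [0, 0, 0, 0]
  ]
}}

```text
clock: 3.9
position: [0.4763, -0.0201, 0.1295]
eef_rot: [1.414, 1.57, 3.139]
force: [-4.6, -1.1, 3.3]
gripper_width: -0.0
```

```bash
python3 - <<'E'
from h import *
s=env.state();print(s['clock']);print('tcp g',w2g(s['position']).round(4),'F g',Rg().T@s['force'])
E
```

```text
3.9
tcp g [-0.0902  0.0017  0.1295] F g [-4.67742601 -0.31596382  3.27942166]
```

Emit:
{"fn": "play_rows", "kwargs": {
  "increments": [
    [0, -0.01, 0, 0],
    [0, -0.01, 0, 0],
    [0, 0, 0, 0]
  ]
}}

```text
clock: 4.28
position: [0.4783, -0.0198, 0.1291]
eef_rot: [1.426, 1.566, -3.132]
force: [-9.6, -1.2, 7.4]
gripper_width: 0.003
```

Emit:
{"fn": "play_rows", "kwargs": {
  "increments": [
    [0, -0.01, 0, 0],
    [0, -0.01, 0, 0],
    [0, 0, 0, 0]
  ]
}}

```text
clock: 4.65
position: [0.4784, -0.0197, 0.1283]
eef_rot: [1.438, 1.558, -3.121]
force: [-18.4, -2.3, 13.8]
gripper_width: -0.002
```

Emit:
{"fn": "play_rows", "kwargs": {
  "increments": [
    [0, -0.01, 0, 0],
    [0, 0, 0, 0],
    [0, 0.03, 0, 0],
    [0, 0.05, 0, 0],
    [-0.1, 0.05, 0, 0],
    [-0.2, 0, 0, 0],
    [-0.2, 0, 0, 0]
  ]
}}

```text
clock: 5.52
position: [0.4618, -0.0224, 0.231]
eef_rot: [-1.668, 1.568, 0.057]
force: [0.1, 0.3, -0.5]
gripper_width: 0.0
```

```bash
python3 - <<'E'
from h import *
s=env.state();print(s['clock'],'tcp g',w2g(s['position']).round(4),'F',s['force'])
a=snap('top','t1.png')[160:285,195:335]; b=snap('wrist','w2.png')
cv2.imwrite('pics/t1c.png',cv2.resize(a[:,:,::-1],None,fx=4.5,fy=4.5,interpolation=cv2.INTER_CUBIC))
E
```

```text
5.525 tcp g [-0.1048  0.0018  0.231 ] F [ 0.08587328  0.27283513 -0.45925923]
```

View pics/t1c.png

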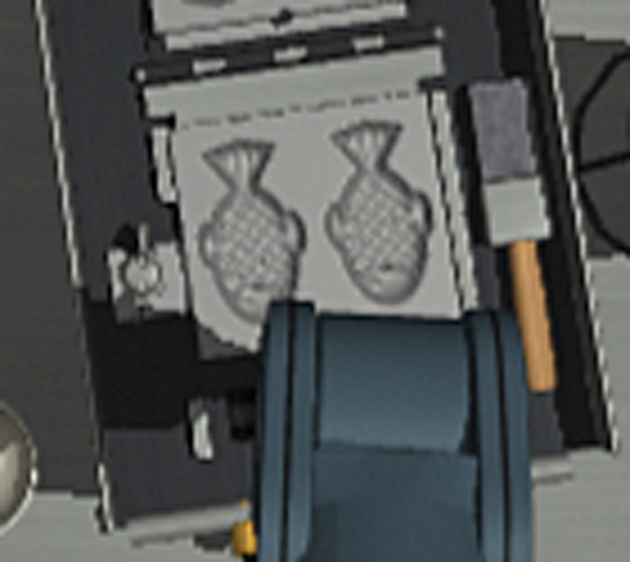

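The plate is home: tongue under the lip, ear round the stud at (143,270), and the wing still roughly along +x at (143,225). Next I turn the tool so its narrow side fits between nut and guard, then move over the nut.

Emit:
{"fn": "play_rows", "kwargs": {
  "increments": [
    [0, 0, 0, 1],
    [0, 0, 0, 1],
    [0, 0, 0, 1],
    [0, 0, 0, 1],
    [0, 0, 0, 1],
    [0, 0, 0, 1],
    [0, 0, 0, 1],
    [0, 0, 0, 1],
    [0, 0, 0, 1],
    [0, 0, 0, 1],
    [0, 0, 0, 1],
    [0, 0, 0, 1]
  ]
}}

```text
clock: 7.12
position: [0.4616, -0.0224, 0.2293]
eef_rot: [-0.725, 1.569, 0.038]
force: [-0.7, -0.2, 0.0]
gripper_width: -0.004
```

Emit:
{"fn": "play_rows", "kwargs": {
  "increments": [
    [0, 0, 0, 1],
    [0, 0, 0, 1],
    [0, 0, 0, 1],
    [0, 0, 0, 1],
    [0, 0, 0, 1],
    [0, 0, 0, 1],
    [0, 0, 0, 1],
    [0, 0, 0, 0.6],
    [0, 0.25, 0.25, 0],
    [0, 0.2, 0.2, 0],
    [0, 0, 0, 0]
  ]
}}

```text
clock: 8.5
position: [0.5333, 0.0788, 0.2289]
eef_rot: [0.27, 1.568, 0.434]
force: [-0.7, -1.1, -0.3]
gripper_width: 0.003
```

```bash
cat > st.py <<'E'
from h import *
s=env.state();p=w2g(s['position']);print(round(s['clock'],2),'rel nut mm',((p-[-.02,.108,0])*1000).round(1),'F g',(Rg().T@s['force']).round(1),'j7',s['joint_pos'][6].round(2))
E
python3 - <<'E'
from st import *
print((Rg().T@Rt()).round(3));print(to([.008,.126,.2]))
cam=K('wrist');im=snap('wrist','w3.png');print(proj('wrist',g2w([-.02,.108,.148]),cam))
t=snap('top','t2.png')
cv2.imwrite('pics/w3b.png',np.hstack([cv2.resize(im[:,:,::-1],(480,360)),cv2.resize(t[190:250,200:253,::-1],(318,360),interpolation=cv2.INTER_CUBIC)]))
E
```

```text
8.5 rel nut mm [  1.8 -17.7 228.9] F g [-0.8 -1.  -0.3] j7 0.13
[[ 0.003 -0.004  1.   ]
 [ 0.001  1.     0.004]
 [-1.     0.001  0.003]]
[0.145 0.178 0.131]
[[249.67904509 176.26115539]]
```

View pics/w3b.png

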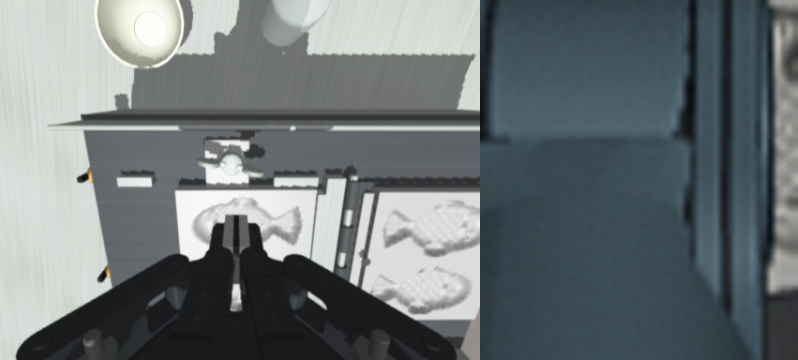

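The wrist view shows the nut at (232,165), within 3 px of the prediction, with the right (+x) wing dipping about 10–12°, so θ ≈ -0.2 and there are 3 or 4 half turns to go. I'll compute the stroke path.

```bash
cat > path.py <<'E'
import numpy as np
def c(deg,r0=28,a=14.5,b=11):
    t=np.radians(deg);u=np.array([np.cos(t),np.sin(t)]);n=np.array([-u[1],u[0]])
    return r0*u+(2+a*abs(n[0])+b*abs(n[1]))*n
E
python3 - <<'E'
from path import *
from h import *
cam=K('wrist')
a,b=[w2g(atz('wrist',np.array(q)*512/480,.15,cam)[0]) for q in((202,162),(262,171))];print('ends',a,b,np.degrees(np.arctan2((b-a)[1],(b-a)[0])))
ds=list(range(0,-201,-10));P=np.array([c(d) for d in ds])
for d,p,q in zip(ds,P,np.diff(P,axis=0,prepend=P[:1])/200):print(d,p.round(1),'tool y,z',q[1].round(3),q[0].round(3))
E
```

```text
ends [-0.05191272  0.10700503  0.15      ] [0.00248927 0.09842482 0.15      ] -8.962785427121165
0 [28. 13.] tool y,z 0.0 0.0
-10 [30.2 10.3] tool y,z -0.014 0.011
-20 [32.2  6.7] tool y,z -0.018 0.01
-30 [33.6  2.3] tool y,z -0.022 0.007
-40 [34.1 -2.9] tool y,z -0.026 0.003
-50 [33.5 -8.5] tool y,z -0.028 -0.003
-60 [ 31.4 -14.2] tool y,z -0.029 -0.01
-70 [ 27.8 -19.7] tool y,z -0.027 -0.018
-80 [ 22.8 -24.4] tool y,z -0.024 -0.025
-90 [ 16.5 -28. ] tool y,z -0.018 -0.031
-100 [ 13.1 -30.7] tool y,z -0.014 -0.017
-110 [  8.6 -32.9] tool y,z -0.011 -0.022
-120 [  3.4 -34.3] tool y,z -0.007 -0.026
-130 [ -2.5 -34.4] tool y,z -0.001 -0.03
-140 [ -8.8 -33.1] tool y,z 0.006 -0.031
-150 [-14.9 -30.3] tool y,z 0.014 -0.031
-160 [-20.4 -25.8] tool y,z 0.022 -0.028
-170 [-24.9 -20. ] tool y,z 0.029 -0.023
-180 [-28. -13.] tool y,z 0.035 -0.015
-190 [-30.2 -10.3] tool y,z 0.014 -0.011
-200 [-32.2  -6.7] tool y,z 0.018 -0.01
```

Emit:
{"fn": "play_rows", "kwargs": {
  "increments": [
    [0, 0.09, 0.07, 0],
    [0, 0.088, 0.061, 0],
    [0.145, 0, 0, 0],
    [0, 0, 0, 0]
  ]
}}

```text
clock: 9.1
position: [0.5501, 0.1138, 0.1987]
eef_rot: [-3.022, 1.567, -2.864]
force: [-0.7, 0.3, -0.7]
gripper_width: -0.001
```

```bash
python3 st.py
```

```text
9.1 rel nut mm [ 24.   14.2 198.7] F g [-0.6  0.4 -0.7] j7 0.09
```

Emit:
{"fn": "play_rows", "kwargs": {
  "increments": [
    [0, 0.015, 0.022, 0],
    [0.1, 0, 0, 0],
    [0.08, 0, 0, 0],
    [0.08, 0, 0, 0],
    [0, 0, 0, 0]
  ]
}}

```text
clock: 9.72
position: [0.5544, 0.1165, 0.1472]
eef_rot: [-2.965, 1.568, -2.809]
force: [0.4, 0.3, 0.0]
gripper_width: -0.0
```

```bash
python3 st.py
```

```text
9.72 rel nut mm [ 28.7  16.2 147.2] F g [0.4 0.2 0. ] j7 0.12
```

Emit:
{"fn": "play_rows", "kwargs": {
  "increments": [
    [0, -0.03, 0.008, 0],
    [0, -0.018, 0.01, 0],
    [0, -0.022, 0.007, 0],
    [0, -0.026, 0.003, 0],
    [0, -0.028, -0.003, 0],
    [0, -0.029, -0.01, 0],
    [0, -0.027, -0.018, 0],
    [0, -0.024, -0.025, 0],
    [0, -0.018, -0.031, 0],
    [0, -0.014, -0.017, 0],
    [0, -0.011, -0.022, 0],
    [0, -0.007, -0.026, 0]
  ]
}}

```text
clock: 11.22
position: [0.5384, 0.0624, 0.1483]
eef_rot: [-1.245, 1.571, -1.088]
force: [-0.1, 0.0, 1.1]
gripper_width: -0.0
```

```bash
python3 - <<'E'
from st import *
im=snap('wrist','w4.png');cam=K('wrist');print(proj('wrist',g2w([-.02,.108,.148]),cam))
cv2.imwrite('pics/w4b.png',cv2.resize(im[100:300,150:400,::-1],None,fx=2.4,fy=2.4,interpolation=cv2.INTER_CUBIC))
E
```

```text
11.22 rel nut mm [  4.3 -34.7 148.3] F g [-0.1  0.   1.1] j7 0.21
[[246.18219296 184.92162533]]
```

View pics/w4b.png

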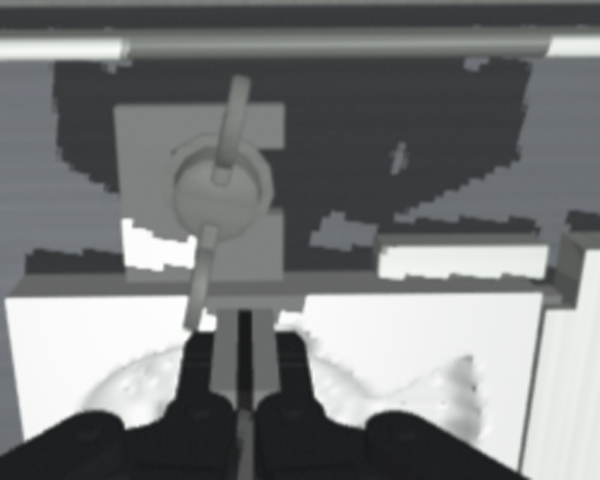

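The wing has turned to about -101°, from (190,330) to (240,80) in the crop, and the finger touches its tip. The nut is about 3 mm further towards -x than assumed, so I'll shift the path and run a little closer in.

```bash
python3 - <<'E'
from path import *
ds=[20,10,0]+list(range(-10,-231,-10));P=np.array([c(d,24,13,11)+[-3,0] for d in ds])
for d,p,q in zip(ds,P,np.diff(P,axis=0,prepend=P[:1])/200):print(d,p.round(1),'y,z',q[1].round(3),q[0].round(3))
E
```

```text
20 [13.8 24. ] y,z 0.0 0.0
10 [18. 19.] y,z -0.025 0.021
0 [21. 13.] y,z -0.03 0.015
-10 [23.3 10.7] y,z -0.012 0.011
-20 [25.3  7.6] y,z -0.016 0.01
-30 [26.8  3.6] y,z -0.02 0.008
-40 [27.5 -1. ] y,z -0.023 0.003
-50 [27.  -6.2] y,z -0.026 -0.002
-60 [ 25.2 -11.4] y,z -0.026 -0.009
-70 [ 22.1 -16.4] y,z -0.025 -0.016
-80 [ 17.6 -20.7] y,z -0.022 -0.022
-90 [ 12. -24.] y,z -0.016 -0.028
-100 [  9.3 -26.5] y,z -0.013 -0.014
-110 [  5.7 -28.7] y,z -0.011 -0.018
-120 [  1.2 -30.2] y,z -0.007 -0.022
-130 [ -3.8 -30.6] y,z -0.002 -0.025
-140 [ -9.3 -29.8] y,z 0.004 -0.027
-150 [-14.8 -27.6] y,z 0.011 -0.027
-160 [-19.8 -24. ] y,z 0.018 -0.025
-170 [-24. -19.] y,z 0.025 -0.021
-180 [-27. -13.] y,z 0.03 -0.015
-190 [-29.3 -10.7] y,z 0.012 -0.011
-200 [-31.3  -7.6] y,z 0.016 -0.01
-210 [-32.8  -3.6] y,z 0.02 -0.008
-220 [-33.5   1. ] y,z 0.023 -0.003
-230 [-33.    6.2] y,z 0.026 0.002
```

Emit:
{"fn": "play_rows", "kwargs": {
  "increments": [
    [0, 0.022, -0.016, 0],
    [0, -0.002, -0.025, 0],
    [0, 0.004, -0.027, 0],
    [0, 0.011, -0.027, 0],
    [0, 0.018, -0.025, 0],
    [0, 0.025, -0.021, 0],
    [0, 0.03, -0.015, 0],
    [0, 0.012, -0.011, 0],
    [0, 0.016, -0.01, 0],
    [0, 0.02, -0.008, 0],
    [0, 0, 0, 0]
  ]
}}

```text
clock: 12.65
position: [0.4967, 0.0882, 0.1482]
eef_rot: [2.611, 1.57, 2.769]
force: [-0.2, 0.6, 0.0]
gripper_width: 0.002
```

```bash
python3 - <<'E'
from st import *
im=snap('wrist','w5.png')
cv2.imwrite('pics/w5b.png',cv2.resize(im[100:300,150:400,::-1],None,fx=2.4,fy=2.4,interpolation=cv2.INTER_CUBIC))
E
```

```text
12.65 rel nut mm [-32.7  -2.5 148.2] F g [-0.1  0.6  0. ] j7 0.14
```

View pics/w5b.png

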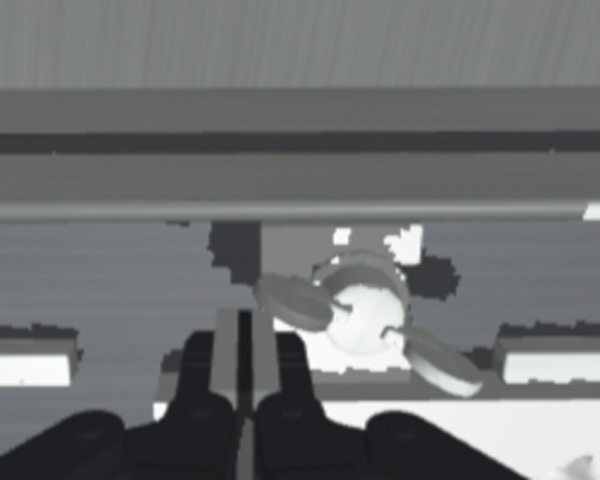

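The wing is now at about -202°, from (260,290) to (475,385), so the other wing is at -22°. Stroke 2: lift, go over and down on the far side, then sweep.

Emit:
{"fn": "play_rows", "kwargs": {
  "increments": [
    [-0.13, 0, -0.01, 0],
    [-0.12, 0, 0, 0],
    [0, 0.03, 0.1, 0],
    [0, 0.03, 0.1, 0],
    [0, 0.03, 0.1, 0],
    [0.1, 0, 0, 0],
    [0.08, 0, 0, 0],
    [0.07, 0, 0, 0],
    [0, -0.03, 0.007, 0],
    [0, -0.028, 0.008, 0],
    [0, -0.023, 0.003, 0]
  ]
}}

```text
clock: 14.08
position: [0.5583, 0.0989, 0.149]
eef_rot: [0.445, 1.57, 0.602]
force: [-1.5, 1.1, 0.7]
gripper_width: 0.001
```

```bash
python3 st.py
```

```text
14.07 rel nut mm [ 29.8  -1.8 149. ] F g [-1.3  1.3  0.7] j7 0.16
```

Sweep -50° to -160°, then on to about -205°.

Emit:
{"fn": "play_rows", "kwargs": {
  "increments": [
    [0.01, -0.023, -0.004, 0],
    [0, -0.026, -0.009, 0],
    [0, -0.025, -0.016, 0],
    [0, -0.022, -0.022, 0],
    [0, -0.016, -0.028, 0],
    [0, -0.013, -0.014, 0],
    [0, -0.011, -0.018, 0],
    [0, -0.007, -0.022, 0],
    [0, -0.002, -0.025, 0],
    [0, 0.004, -0.027, 0],
    [0, 0.011, -0.027, 0],
    [0, 0.018, -0.025, 0]
  ]
}}

```text
clock: 15.58
position: [0.5141, 0.0696, 0.1463]
eef_rot: [-1.506, 1.571, -1.349]
force: [1.3, -1.7, -0.3]
gripper_width: 0.001
```

```bash
python3 st.py
```

```text
15.57 rel nut mm [-18.6 -23.7 146.3] F g [ 1.1 -1.9 -0.3] j7 0.19
```

Emit:
{"fn": "play_rows", "kwargs": {
  "increments": [
    [0, 0.025, -0.021, 0],
    [0, 0.03, -0.015, 0],
    [0, 0.012, -0.011, 0],
    [0, 0.016, -0.01, 0],
    [0, 0.02, -0.008, 0],
    [0, 0, 0, 0]
  ]
}}

```text
clock: 16.32
position: [0.4979, 0.0885, 0.1462]
eef_rot: [2.627, 1.57, 2.785]
force: [-0.2, -1.2, 0.6]
gripper_width: -0.0
```

```bash
python3 - <<'E'
from st import *
im=snap('wrist','w6.png')
cv2.imwrite('pics/w6b.png',cv2.resize(im[100:300,150:400,::-1],None,fx=2.4,fy=2.4,interpolation=cv2.INTER_CUBIC))
E
```

```text
16.32 rel nut mm [-31.6  -2.5 146.2] F g [-0.4 -1.2  0.6] j7 0.14
```

View pics/w6b.png

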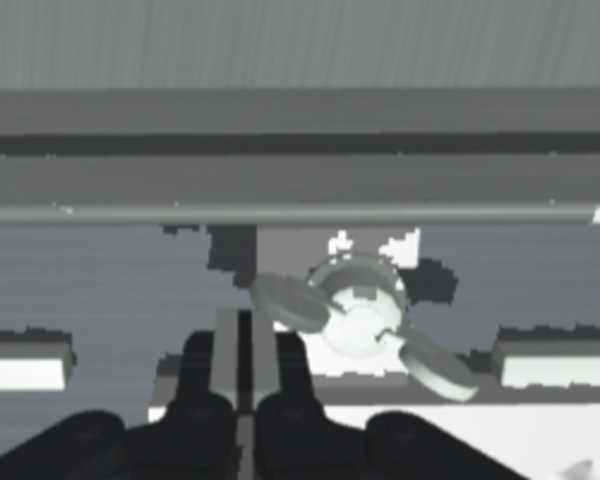

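Stroke 2 repeated it: the wings are again at about -202°/-22°. Stroke 3 goes the same way, more slowly near -180° in case that is the tight stop.

Emit:
{"fn": "play_rows", "kwargs": {
  "increments": [
    [-0.13, 0, -0.01, 0],
    [-0.12, 0, 0, 0],
    [0, 0.03, 0.1, 0],
    [0, 0.03, 0.1, 0],
    [0, 0.03, 0.1, 0],
    [0.1, 0, 0, 0],
    [0.08, 0, 0, 0],
    [0.07, 0, 0, 0],
    [0, -0.03, 0.007, 0],
    [0, -0.028, 0.008, 0],
    [0, -0.023, 0.003, 0]
  ]
}}

```text
clock: 17.75
position: [0.5596, 0.0989, 0.147]
eef_rot: [0.316, 1.57, 0.472]
force: [-0.9, 2.3, -0.2]
gripper_width: -0.002
```

Emit:
{"fn": "play_rows", "kwargs": {
  "increments": [
    [0.005, -0.023, -0.004, 0],
    [0, -0.026, -0.009, 0],
    [0, -0.025, -0.016, 0],
    [0, -0.022, -0.022, 0],
    [0, -0.016, -0.028, 0],
    [0, -0.013, -0.014, 0],
    [0, -0.011, -0.018, 0],
    [0, -0.007, -0.022, 0],
    [0, -0.002, -0.025, 0],
    [0, 0.004, -0.027, 0],
    [0, 0, 0, 0]
  ]
}}

```text
clock: 19.12
position: [0.5259, 0.0655, 0.1451]
eef_rot: [3.124, 1.57, -3.002]
force: [-0.1, 0.2, -1.0]
gripper_width: 0.0
```

```bash
python3 st.py
```

```text
19.12 rel nut mm [ -7.6 -29.6 145.1] F g [-0.   0.2 -1. ] j7 0.2
```

Now in half steps with force checks.

Emit:
{"fn": "play_rows", "kwargs": {
  "increments": [
    [0, 0.006, -0.014, 0],
    [0, 0.006, -0.014, 0],
    [0, 0.009, -0.013, 0],
    [0, 0.009, -0.012, 0],
    [0, 0, 0, 0]
  ]
}}

```text
clock: 19.75
position: [0.5149, 0.0701, 0.1452]
eef_rot: [2.842, 1.57, 2.999]
force: [-0.5, -0.6, -0.1]
gripper_width: 0.004
```

Emit:
{"fn": "play_rows", "kwargs": {
  "increments": [
    [0, 0.012, -0.01, 0],
    [0, 0.012, -0.01, 0],
    [0, 0, 0, 0]
  ]
}}

```text
clock: 20.12
position: [0.5103, 0.0743, 0.1452]
eef_rot: [2.758, 1.57, 2.916]
force: [0.1, -0.4, 0.6]
gripper_width: -0.0
```

Emit:
{"fn": "play_rows", "kwargs": {
  "increments": [
    [0, 0.01, -0.005, 0],
    [0, 0.01, -0.005, 0],
    [0, 0, 0, 0]
  ]
}}

```text
clock: 20.5
position: [0.5079, 0.0779, 0.1453]
eef_rot: [2.755, 1.57, 2.913]
force: [0.2, -0.0, 0.2]
gripper_width: 0.003
```

```bash
python3 st.py
```

```text
20.5 rel nut mm [-23.4 -14.5 145.3] F g [ 0.2 -0.1  0.2] j7 0.17
```

Emit:
{"fn": "play_rows", "kwargs": {
  "increments": [
    [0, 0.008, -0.005, 0],
    [0, 0.008, -0.005, 0],
    [0, 0, 0, 0]
  ]
}}

```text
clock: 20.88
position: [0.5066, 0.0792, 0.1455]
eef_rot: [-0.791, 1.568, -0.635]
force: [3.7, -3.7, -2.1]
gripper_width: -0.003
```

Emit:
{"fn": "play_rows", "kwargs": {
  "increments": [
    [0, 0.008, -0.005, 0],
    [0, 0.008, -0.005, 0],
    [0, 0, 0, 0]
  ]
}}

```text
clock: 21.25
position: [0.506, 0.0795, 0.1458]
eef_rot: [-0.767, 1.563, -0.613]
force: [8.3, -10.7, -5.4]
gripper_width: 0.001
```

```bash
python3 - <<'E'
from st import *
im=snap('wrist','w7.png')
cv2.imwrite('pics/w7b.png',cv2.resize(im[100:300,150:400,::-1],None,fx=2.4,fy=2.4,interpolation=cv2.INTER_CUBIC))
E
```

```text
21.25 rel nut mm [-25.  -12.6 145.8] F g [  6.5 -11.9  -5.4] j7 0.16
```

View pics/w7b.png

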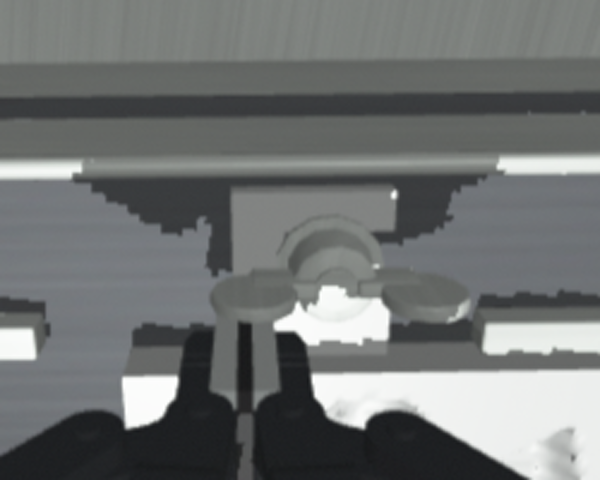

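The wings (255,297)–(430,297) lie along the griddle's x axis and the force has risen to 14 N without further motion, so the nut is tight at value 0. I'll back off the way I came, lift and check.

Emit:
{"fn": "play_rows", "kwargs": {
  "increments": [
    [0, -0.02, 0.005, 0],
    [0, -0.04, 0, 0],
    [-0.15, -0.02, 0, 0],
    [-0.2, 0, 0, 0],
    [0, -0.2, -0.2, 0],
    [0, -0.2, -0.2, 0],
    [0, 0, 0, 0],
    [0, 0, 0, 0]
  ]
}}

```text
clock: 22.3
position: [0.4402, -0.0232, 0.2154]
eef_rot: [1.236, 1.57, 1.393]
force: [0.3, 0.4, -0.1]
gripper_width: -0.0
```

```bash
python3 - <<'E'
from st import *
im=snap('wrist','w8.png');b=snap('top','t3.png')[150:285,190:335]
cv2.imwrite('pics/w8b.png',np.hstack([cv2.resize(im[:,:,::-1],(480,360)),cv2.resize(b[::,:,::-1],(320,360))]))
E
```

```text
22.3 rel nut mm [-106.3 -103.5  215.4] F g [ 0.4  0.4 -0.1] j7 0.26
```

View pics/w8b.png

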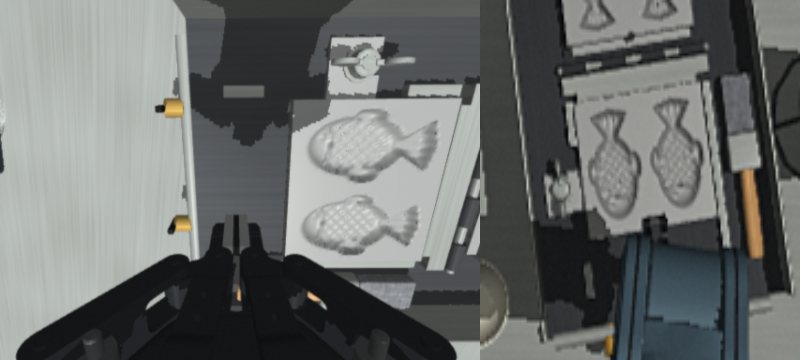

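The final view shows the plate square with its tongue under the lip, the wing line along x, and the bystanders in place. I'll check the front edge in numbers, then hand in.

```bash
python3 - <<'E'
from h import *
cam=K('wrist')
for q,z in(((291,103),.136),((286,262),.136),((330,62),.158),((414,60),.158),((190,60),.12),((194,190),.12)):print(q,w2g(atz('wrist',np.array(q)*512/480,z,cam)[0]).round(4))
print(env.state()['force'],env.job_done())
E
```

```text
(291, 103) [-0.0796  0.0772  0.136 ]
(286, 262) [-0.0742 -0.0808  0.136 ]
(330, 62) [-0.0578  0.1064  0.158 ]
(414, 60) [0.0027 0.1077 0.158 ]
(190, 60) [-0.1653  0.1122  0.12  ]
(194, 190) [-0.1681 -0.0072  0.12  ]
the job is handed in; nothing more can be done
[-0.05920829 -0.27458773 -0.50246832] None
```

I pushed the plate home, ran the wing nut down until it was finger-tight, backed the arm clear and handed the job in at about 22 s of the 54 s allowed. The hand-in gave no verdict.

- **Plate:** I pushed it back with the closed fingertips until it stopped against the back stop, with the push at about 20 N or a little more. The last view shows the tongue under the lip and the ear round the stud. The measured front edge averages x = -77 mm against -75 mm at home, within the 2 mm calibration. Its two ends read -79.6 and -74.2 mm. That is my rough pixel reading, and the left end alone would be outside the 3 mm tolerance. I went by the firm stop against the push.
- **Wing nut:** I turned it clockwise in three strokes with one fingertip, never pinching it. Its motion stopped and the wrist force rose to about 14 N. In the last picture the wings lie along the griddle's x axis, within about 2°, which matches tight.
- **Clear of everything:** the wrist force read about 0.6 N at hand-in. The bowl and brush look unmoved in the last view. The bottle and funnel were mostly out of frame, and I saw no contact with them.

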